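Start the resin curing lamp

ROBOT

A 6-joint arm with a two-finger parallel gripper is mounted at the origin on the work surface. World frame = base frame: x ahead of the robot, y to its left, z up, the work surface at z = 0. Lengths are in mm, angles in rad, forces in N, time in s.
With the tool pointing down it reaches from about 325 to 875 mm from the base axis. Payload 4.4 kg.
Tool frame: the origin (TCP) lies at the centre of the arm's flange, where the gripper is bolted on; the fingertips stand 173 mm ahead of it and the grasp point (between the pads) lies 155 mm ahead of it; z points along the fingers, y is the direction in which the jaws open and shut (so a half turn about z gives the same grasp; the last joint's range is limited). The gripper opens to 85 mm and grips with 20 to 120 N. Pads are 22 mm wide; open, the fingers measure 114 mm over their backs; the gripper's body (76 mm by 85 mm) begins 54 mm behind the grasp point. The pads swing forward as they close: fully open they stand 13 mm farther back than shut.
Start: joints at [-1.472, 0.207, 1.542, -0, 1.393, -0.15], TCP at [141.576, -557.302, 404.682] pointing down, gripper open.
Joint ranges: [-2.73, 2.73], [-0.86, 2.22], [0.23, 2.46], [-1.11, 4.25], [0.08, 2.63], [-2.82, 2.82]. Speed limits (rad/s): [2.79, 2.79, 3.14, 3.14, 3.14, 3.14].

INTERFACE

Orientations are given as a unit quaternion [w, x, y, z].
In Python, from workcell import bot gives the robot as it stands.
- The arm moves only by the shell command python3 -m crank 'ROWS' [FORCE]. ROWS is JSON, one flat list of numbers, 5 for each row, row after row: the shift along the tool's x, y, z in units of 0.04 m (1.0 is 0.04 m), then the turn about the tool's z in units of 0.08 rad (1.0 is 0.08 rad), then the finger opening in mm, from 0 to 85.4. In form: [x, y, z, twist, gripper, x, y, z, twist, gripper, ...]. A call has 1 to 5 rows; each row shifts and turns the pose as measured when the row begins, along the tool's axes as they then stand; what a row does not reach is not made up. A row lasts 1/8 s, in which the tool goes at most 62.5 mm and 10.7 degrees, less where a joint would pass 70% of its speed; a pose out of reach is approached as far as the arm can. A call with a number of a shift or a turn outside -1 to 1 is refused whole. A call with a gripper value outside its range is refused whole. The fingers move at their own pace and stop on an object; FORCE is the grip in N (left out, the last holds). Time passes only in rows, so rows that do not move let the fingers close. It gives the time, the measured TCP pose, the force and the opening at its end, in the units of the state.
- bot.observe(): the state, without advancing time (a new reading comes with each control period).
- bot.capture(name): name is "scene" or "top"; returns a dict with "img" (480x640x3 uint8, red, green, blue), "intrinsics" (3x3 intrinsics, pixels), "T" (4x4, takes a point from camera to world coordinates). Camera axes: x right, y up, looking along -z (the intrinsics and any distortion apply to the point x, -y, -z); pixel columns grow to the right and rows downward; lengths in mm; the calibration is good to about 2 mm. A picture is of the moment at which its call begins. There is no depth.
- bot.hand_in(): hands the job in, once; it reports no verdict.
Trained networks look in a picture, given as the dict that the camera call returned (one of the last four; its "shot" number tells which), for a name from the list of things; names that differ only in an ending like _2 or _b are one class to them, and where a whole thing is asked for, a point or a joint stands for the part that bears it (a point fixed in the world has none). Each returns a list of dicts, best first, with "conf" (0 to 1); they miss things now and then, are a little off and sometimes report something else, mostly with a low value. They report only what shows in the picture. A call takes as long as a camera call.
- bot.look_for(picture, label): "position" ([x, y, z] in mm, in world coordinates, good to about 4 mm: the middle of the surface that is visible of it).
- bot.cut_out(picture, label): "region" (480x640 bool, what is visible of it).
- bot.place_of(picture, label): "position" ([x, y, z] in mm, in world coordinates, good to about 4 mm: a listed point, or the origin of a listed thing).
The state is a dict: "time_s": time; "joint_positions": joint angles; "qvel": joint speeds; "tau": joint torques, N m; "ee_pos": TCP position; "tcp_rot": TCP orientation; "ft_force": force on the tool from outside, world axes, zero at the start; "moment": the same for the moment, N m; "opening": finger opening in mm.
Only numpy, scipy, OpenCV 4.12 (cv2) and the standard library are available. Lean on these libraries where they do the work, as an engineer would, in place of code of your own. Each camera call takes 0.05 s, during which the arm holds its last target. There are 200 camera calls.

TASK

Start curing the poured pendants: push the lamp's tray all the way in so that the mould goes in with it, then switch the lamp on by pressing down the raised near half of the rocker, and then press the middle one of the three oblong timer keys fully down and let it come up again. The lamp must never be switched on while the tray is out, the timer key is for after switching on, and the other two timer keys must not be pressed. Only push and press: lift nothing, and leave the mould lying in the tray and the other things on the bench and on the lamp where they stand.

Things in the scene. Friction and masses are not known exactly. Their poses are not given: they have to be found in the camera images.
- lamp: resin curing lamp: white box 210 mm deep (x), 260 wide (y), 95 high, fixed; origin at the centre of its underside, on the table. -x is its front, facing the robot within 0.3 rad; +y is left for somebody facing it. On the roof, on one line 47 mm behind the front face, from left to right: three oblong keys 46 mm apart and, 83 mm right of the last, the rocker switch
- tray (a joint): how far the tray stands out of the lamp, m: 0 = fully home (stopped by the lamp), 0.07 to 0.105 at the start; it slides along the lamp's x with about 2 N of friction and stays where it is left. Pushing it home means moving it along the lamp's +x
- tray_lip (a point): middle of the outer (-x) edge of the grey pull lip on the tray's front plate, 53.5 mm above the table; moves with the tray. The lip is 120 mm wide (y), 9 mm thick (height 49 to 58 mm) and juts 22 mm out of the white front plate (height 9 to 63 mm, 236 mm wide). When home, the point lies 133 mm in front of the lamp's origin
- rocker (a joint): angle of the black rocker switch, rad: 0 = off, its near half (towards the lamp's front) raised and its far half level; 0.34 = fully on, the near half level and the far half raised. It tips about a pivot along the lamp's y, is stiff (about 3 N on the near half moves it), has no spring and stays where it is left, so press it right down to its stop
- rocker_near_half (a point): point on the top of the rocker's near half, 12 mm in front of its pivot (lamp -x); about 103 mm above the table when off, 99 mm when on. The cap is 33 mm long (lamp x) and 25 mm wide (lamp y), a shallow V, black, in a black bezel that stands 98 mm above the table
- mould: black mould plate with six poured pendants, 80 x 125 x 10 mm, lying loose in the tray (tray floor 17 mm above the table); origin at the centre of its underside; must ride in with the tray
- key_left (a joint): how far the left-hand oblong timer key is pressed, m: 0 = up, 0.004 = fully down; spring-loaded, starts to move at 2.4 N, fully down at 4.8 N, comes back when let go; past 0.003 it counts as pressed
- key_left_top (a point): centre of the top of the left-hand oblong timer key, a white key 28 mm long (lamp x) and 18 mm wide (lamp y) whose top stands 102 mm above the table, 7 mm above the roof, when up
- key_middle (a joint): how far the middle oblong timer key is pressed, m: 0 = up, 0.004 = fully down; spring-loaded, starts to move at 2.4 N, fully down at 4.8 N, comes back when let go; past 0.003 it counts as pressed
- key_middle_top (a point): centre of the top of the middle oblong timer key, a white key 28 mm long (lamp x) and 18 mm wide (lamp y) whose top stands 102 mm above the table, 7 mm above the roof, when up
- key_right (a joint): how far the right-hand oblong timer key is pressed, m: 0 = up, 0.004 = fully down; spring-loaded, starts to move at 2.4 N, fully down at 4.8 N, comes back when let go; past 0.003 it counts as pressed
- key_right_top (a point): centre of the top of the right-hand oblong timer key, a white key 28 mm long (lamp x) and 18 mm wide (lamp y) whose top stands 102 mm above the table, 7 mm above the roof, when up
- mixing_jar: bystander, to be left alone: open glass jar, 66 mm across, 70 mm high, with a wooden stirring stick leaning out of it to about 135 mm; origin at the centre of its foot
- resin_bottle: bystander, to be left alone: amber bottle, 62 mm across, 150 mm high; origin at the centre of its foot
- wax_jar: bystander, to be left alone: white jar with a wooden cap, 76 mm across, 75 mm high; origin at the centre of its foot
- pigment_pot: bystander, to be left alone: small clear pot with a metal cap, 40 mm across, 36 mm high, standing on the lamp's roof well behind the key panel; origin at the centre of its foot
- pendant_dish: bystander, to be left alone: shallow white dish of finished pendants, 100 mm across, 16 mm high; origin at the centre of its foot
- ring_cone: bystander, to be left alone: wooden ring cone, 60 mm across the foot, 100 mm high; origin at the centre of its foot
- spatula: bystander, to be left alone: small spatula, 170 mm long, lying flat along its own x axis; origin near its middle, on the table

How it is judged (in metres and radians):
On the way, in this order (a step that is already met when the one before it is completed fails the run):
1. the tray is fully home (value of joint tray below 0.004 m), for 0.2 s.
2. the rocker is on (value of joint rocker above 0.23 rad), for 0.2 s.
3. the middle timer key is pressed down (value of joint key_middle above 0.003 m), for 0.05 s.
At the end, for the whole second after the job is handed in: the tray is home to within 4 mm, the rocker is on (past 0.23 of its 0.34 rad), all three timer keys are up again (within 1 mm), and the mould lies at rest flat in the tray inside the lamp (value of joint tray below 0.004 m and value of joint rocker above 0.23 rad and value of joint each of key_left, key_middle, key_right below 0.001 m and x of mould in the frame of lamp between -0.07 and 0.06 m and height (world z) of mould below 0.022 m and linear speed of mould below 0.01 m/s); the robot touches nothing.
It fails at once if the lamp is switched on while the tray is out (more than 6 mm) (value of joint rocker above 0.2 rad and value of joint tray above 0.006 m).
It fails at once if the middle timer key is pressed before the lamp is switched on (value of joint key_middle above 0.002 m and value of joint rocker below 0.15 rad).
It fails at once if the left or right timer key is pressed (value of joint any of key_left, key_right above 0.002 m).
It fails at once if the mould is lifted or tipped (height (world z) of mould above 0.03 m or angle between mould's own z axis and vertical above 0.2 rad).
It fails at once if a bystander is moved more than 20 mm, lifted or tipped over (distance of any of mixing_jar, resin_bottle, wax_jar, pigment_pot, pendant_dish, ring_cone, spatula from where it was at the start of the episode above 0.02 m or angle between any of mixing_jar, resin_bottle, wax_jar, pigment_pot, pendant_dish, ring_cone, spatula's own z axis and vertical above 0.4 rad).
It also fails if it takes over 48 s, if anything falls off the work surface, if the arm or the gripper's body presses on something with over 40 N, if the wrist force passes 120 N, or if a joint passes its speed limit or range.

## Working session

There is one attempt and no reset: what is moved stays moved. The work goes in short steps, Python scripts to look and compute and a shell command to move; the robot and the scene stay as the last step left them, time stands still between calls to the robot, and variables do not carry over. Pictures are saved under pics/ and viewed, about 8 in all and at most 12, crops included, and the job is handed in when it is done.

```bash
mkdir -p pics
cat > h.py <<'E'
import numpy as np,cv2
from workcell import bot
def proj(c,P):
    P=np.atleast_2d(P);T=np.linalg.inv(c["T"]);q=P@T[:3,:3].T+T[:3,3]
    q=q*[1,-1,-1];u=q@np.array(c["intrinsics"]).T;return u[:,:2]/u[:,2:]
def ray(c,uv,z):
    K=np.array(c["intrinsics"]);d=np.linalg.inv(K)@[uv[0],uv[1],1]*[1,-1,-1];T=np.array(c["T"])
    d=T[:3,:3]@d;o=T[:3,3];return o+d*(z-o[2])/d[2]
def save(c,n):cv2.imwrite(f"pics/{n}.png",c["img"][:,:,::-1])
E
python3 - <<'E'
from h import *
for n in("top","scene"):
    c=bot.capture(n);save(c,n+"1")
    print(n,c.keys())
    for l in "lamp tray_lip rocker_near_half mould key_left_top key_middle_top key_right_top mixing_jar resin_bottle wax_jar pigment_pot pendant_dish ring_cone spatula".split():
        r=bot.place_of(c,l);print(l,[(np.round(x["position"]).tolist(),round(x["conf"],2)) for x in r[:2]])
s=bot.observe();print(s)
E
```

```text
top dict_keys(['img', 'intrinsics', 'T', 'shot'])
lamp [([682.0, -49.0, -1.0], 0.8)]
tray_lip [([460.0, -22.0, 54.0], 0.71)]
rocker_near_half [([603.0, -124.0, 102.0], 0.6), ([622.0, -49.0, 106.0], 0.24)]
mould [([565.0, -42.0, 15.0], 0.88)]
key_left_top [([633.0, 46.0, 102.0], 0.56)]
key_middle_top [([658.0, 159.0, -0.0], 0.6), ([630.0, 4.0, 107.0], 0.55)]
key_right_top [([621.0, -48.0, 103.0], 0.46)]
mixing_jar [([508.0, 155.0, -4.0], 0.89)]
resin_bottle [([608.0, -241.0, 4.0], 0.72)]
wax_jar [([661.0, 157.0, -1.0], 0.78), ([758.0, 144.0, -2.0], 0.41)]
pigment_pot [([734.0, -100.0, 95.0], 0.57)]
pendant_dish [([488.0, -264.0, 3.0], 0.71), ([757.0, 144.0, -3.0], 0.49)]
ring_cone [([632.0, 46.0, 99.0], 0.74), ([758.0, 142.0, -1.0], 0.61)]
spatula [([537.0, 326.0, -1.0], 0.84)]
scene dict_keys(['img', 'intrinsics', 'T', 'shot'])
lamp [([679.0, -50.0, -0.0], 0.72)]
tray_lip [([460.0, -23.0, 48.0], 0.84)]
rocker_near_half [([608.0, -124.0, 103.0], 0.67)]
mould [([566.0, -43.0, 21.0], 0.85)]
key_left_top [([632.0, 43.0, 103.0], 0.64)]
key_middle_top [([625.0, -45.0, 101.0], 0.67), ([624.
[... 399 characters left out ...]
 -126.0, 102.0], 0.51)]
{'time_s': 1.5, 'joint_positions': array([-1.47248450e+00,  2.06597823e-01,  1.54150887e+00, -3.34840631e-06,
        1.39354023e+00, -1.50484570e-01]), 'qvel': array([-0.00025615,  0.00189799,  0.00091909, -0.00033489, -0.00157369,
        0.00058566]), 'tau': array([-5.41465706e-04, -3.83044553e+01, -2.91961724e+01, -4.80018825e-04,
        9.51892798e-04,  9.76711874e-06]), 'ee_pos': array([ 141.58323577, -557.29057348,  404.67869398]), 'tcp_rot': array([-2.71671339e-05,  9.92272480e-01,  1.24077898e-01, -9.39670575e-07]), 'ft_force': array([-0.78567879, -0.29269695,  0.66903907]), 'moment': array([0.04936481, 0.03618261, 0.02572088]), 'opening': 85.17970319139802}
```

View pictures.

View pics/top1.png

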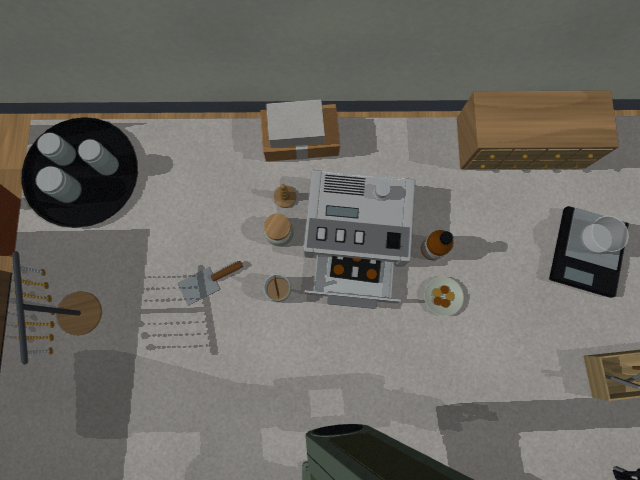

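View pics/scene1.png

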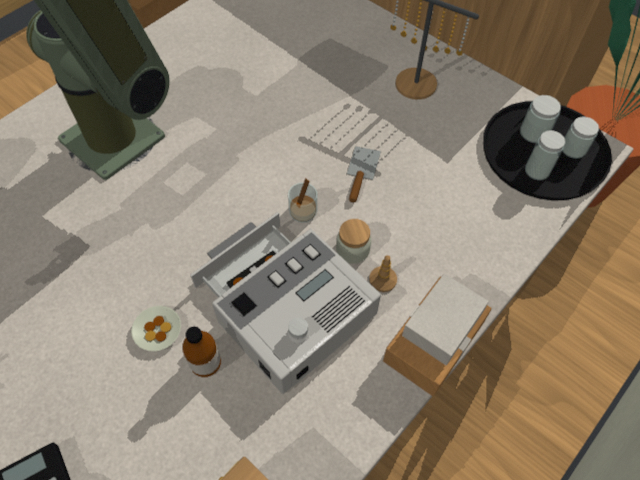

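Top view: lamp with the keys at about (321,234), (340,236), (359,238), rocker at (393,240), lip at (355,302), bottle (438,243), dish (443,296), jar (277,288). The scene view agrees, with pot on the roof at (298,326). Now I'll fit the lamp pose from key and rocker pixels.

```bash
cat >> h.py <<'E'
def W(p,x,y,z):
    c,s=np.cos(p[2]),np.sin(p[2]);return [p[0]+c*x-s*y,p[1]+s*x+c*y,z]
# left key y=d etc. keys at y0,y0-46,y0-92, rocker y0-175 (centred offset unknown)
E
python3 - <<'E'
from h import *
from scipy.optimize import least_squares
g=[681,-49,-.114,87]
obs=[]
for n in("top","scene"):
    c=bot.capture(n);im=c["img"].astype(float).mean(2)
    for i,o in enumerate((0,46,92,175)):
        z=102 if i<3 else 98
        uv=proj(c,W(g,-58,g[3]-o,z))[0];r=11 if i<3 else 14
        x0,y0=np.round(uv).astype(int);p=im[y0-r:y0+r+1,x0-r:x0+r+1]
        m=(p>165) if i<3 else (p<55)
        nl,lab,st,ce=cv2.connectedComponentsWithStats(m.astype(np.uint8))
        k=min(range(1,nl),key=lambda k:np.hypot(*(ce[k]-r))-0.1*st[k,4])
        q=ce[k]+[x0-r,y0-r];print(n,i,np.round(uv,1),np.round(q,1),st[k]);obs.append((c,i,o,z,q))
f=lambda p:np.concatenate([proj(c,W(p,-58,p[3]-o,z))[0]-q for c,i,o,z,q in obs])
for sel in ("top","all"):
    ff=(lambda p:f(p)[:8]) if sel=="top" else f
    s=least_squares(ff,g,loss="soft_l1",x_scale=[1,1,.01,1]);print(sel,np.round(s.x,3),np.round(s.fun,1))
p=s.x
for l,P in dict(kl=(-58,p[3],102),km=(-58,p[3]-46,102),kr=(-58,p[3]-92,102),rn=(-70,p[3]-175,103),lip0=(-133,0,53)).items():print(l,np.round(W(p,*P)))
for n in("top","scene"):
    c=bot.capture(n);d=c["img"].copy()
    for P in [(-105,130,95),(-105,-130,95),(105,130,95),(105,-130,95),(-58,p[3]-46,102),(-70,p[3]-175,103)]+[(-133-.0-t,y,54) for t in (80,90,100) for y in (60,-60)]:
        u=proj(c,W(p,*P))[0];cv2.circle(d,tuple(np.round(u).astype(int).tolist()),1,(255,0,0),-1)
    u=proj(c,W(p,-60,0,80))[0].astype(int);d=d[u[1]-90:u[1]+90,u[0]-85:u[0]+85]
    globals()[n]=cv2.resize(d,None,fx=3,fy=3,interpolation=cv2.INTER_CUBIC)[:, :395] if 0 else cv2.resize(d,(390,413),interpolation=cv2.INTER_CUBIC)
cv2.imwrite("pics/fit.png",np.hstack([top,scene])[:,:,::-1])
E
```

```text
Traceback (most recent call last):
ValueError: min() iterable argument is empty
```

```bash
cat > fit.py <<'E'
from h import *
from scipy.optimize import least_squares
g=[681,-49,-.114,90]
obs=[]
for n in("top","scene"):
    c=bot.capture(n);im=np.ascontiguousarray(c["img"].mean(2).astype(np.uint8))
    for i,o in enumerate((0,46,92,175)):
        z=102 if i<3 else 98
        uv=proj(c,W(g,-58,g[3]-o,z))[0];r=9 if i<3 else 13
        x0,y0=np.round(uv).astype(int);p=np.ascontiguousarray(im[y0-r:y0+r+1,x0-r:x0+r+1])
        t,m=cv2.threshold(p,0,255,(cv2.THRESH_BINARY if i<3 else cv2.THRESH_BINARY_INV)|cv2.THRESH_OTSU)
        nl,lab,st,ce=cv2.connectedComponentsWithStats(m)
        k=min(range(1,nl),key=lambda k:np.hypot(*(ce[k]-r))+(20 if st[k,4]<15 else 0))
        q=ce[k]+[x0-r,y0-r];print(n,i,np.round(uv,1),np.round(q,1),st[k],t);obs.append((c,i,o,z,q))
f=lambda p:np.concatenate([proj(c,W(p,-58,p[3]-o,z))[0]-q for c,i,o,z,q in obs])
for sel in ("top","all"):
    ff=(lambda p:np.append(f(p)[:8],(p[3]-90)*.1)) if sel=="top" else (lambda p:np.append(f(p),(p[3]-90)*.1))
    s=least_squares(ff,g,loss="soft_l1",x_scale=[1,1,.01,1]);print(sel,np.round(s.x,3),np.round(s.fun,1))
p=s.x
for l,P in dict(kl=(-58,p[3],102),km=(-58,p[3]-46,102),kr=(-58,p[3]-92,102),rn=(-70,p[3]-175,103),lip0=(-133,0,53)).items():print(l,np.round(W(p,*P)))
E
cat > fit2.py <<'E'
from fit import *
out=[]
for n in("top","scene"):
    c=bot.capture(n);d=c["img"].copy();u=proj(c,W(p,-60,0,80))[0].astype(int)
    x0,y0=u-[65,70];d=cv2.resize(d[y0:y0+140,x0:x0+130],(390,420),interpolation=cv2.INTER_CUBIC)
    for P in [(-105,130,95),(-105,-130,95),(105,130,95),(105,-130,95),(-58,p[3]-46,102),(-70,p[3]-175,103)]+[(-133-.0-t,y,54) for t in (80,90,100) for y in (60,-60)]:
        u=(proj(c,W(p,*P))[0]-[x0,y0]+.5)*3;cv2.circle(d,tuple(np.round(u).astype(int).tolist()),2,(255,0,0),-1)
    out.append(d)
cv2.imwrite("pics/fit.png",np.hstack(out)[:,:,::-1])
E
python3 fit2.py
```

```text
top 0 [321.2 232.2] [320.8 233. ] [ 6  5  7 11 71] 104.0
top 1 [340.2 234.3] [339.8 234.8] [ 6  5  7 11 73] 107.0
top 2 [359.2 236.3] [358.9 236.7] [ 6  5  7 11 72] 104.0
top 3 [393.3 240.3] [393.1 240.2] [  6   5  15  17 226] 50.0
scene 0 [311.5 250.5] [311.1 251. ] [ 3  3 13 12 90] 124.0
scene 1 [294.1 263.5] [294.1 264.2] [ 3  4 13 12 92] 124.0
scene 2 [276.4 276.9] [276.6 277.5] [ 3  4 14 12 93] 126.0
scene 3 [243.2 302.8] [243.4 303.9] [  1   3  26  23 319] 62.0
top [ 6.80238e+02 -4.75370e+01 -1.01000e-01  9.00000e+01] [ 0.   0.   0.   0.  -0.1 -0.1 -0.   0.   0. ]
all [ 6.8132e+02 -4.8623e+01 -1.0300e-01  9.0000e+01] [ 0.5 -0.5  0.4 -0.4  0.3 -0.5  0.4 -0.4  0.  -0.7 -0.1 -0.6 -0.2 -0.5
  0.1 -0.6  0. ]
kl [633.  47. 102.]
km [628.   1. 102.]
kr [623. -45. 102.]
rn [ 603. -126.  103.]
lip0 [549. -35.  53.]
```

View pics/fit.png

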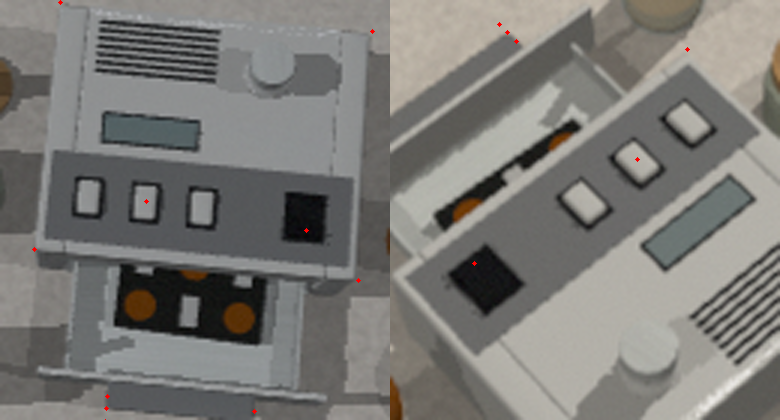

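The red model points match the lamp: both front roof corners, the middle key and the rocker's near half. The lip edge is about 90 mm out, near (457,-25). Next I'll move in front of the lip.

```bash
python3 -m crank '[0.84,-0.94,0,0,0,0.84,-0.94,0,0,0,0.84,-0.94,0,0,0,0.84,-0.94,0,0,0,0.84,-0.94,0,0,0]' 20; python3 -m crank '[0.84,-0.94,0,0,0,0.84,-0.94,0,0,0,0.84,-0.94,0,0,0,0.84,-0.94,0,0,0,0.84,-0.94,0,0,0]'
```

```text
time_s: 2.38
ee_pos: [259.7, -330.8, 404.5]
tcp_rot: [0.001, 0.993, 0.121, 0.001]
ft_force: [-0.1, -0.0, 0.1]
opening: -0.2
time_s: 3.0
ee_pos: [380.2, -100.4, 405.9]
tcp_rot: [0.004, 0.993, 0.119, 0.003]
ft_force: [0.1, -0.1, 0.4]
opening: -0.2
```

```bash
python3 -m crank '[0.75,-0.9,0,0,0,0.75,-0.9,0,0,0,0,0,0,0.9,0,0,0,0,0.9,0,0,0,0,0.9,0]'; python3 -m crank '[0,0,0,0.9,0,0,0,0,0.9,0,0,0,1,0,0,0,0,1,0,0,0,0,0,0,0]'
```

```text
time_s: 3.62
ee_pos: [423.3, -8.7, 406.9]
tcp_rot: [0.004, 1.0, 0.013, 0.006]
ft_force: [-0.1, -0.2, 0.2]
opening: -0.4
time_s: 4.25
ee_pos: [425.0, -9.0, 327.4]
tcp_rot: [0.004, 0.998, -0.061, 0.008]
ft_force: [0.0, 0.2, 0.1]
opening: 0.2
```

```bash
python3 -m crank '[0,0.1,0.9,-0.25,0,0,0.1,0.9,0,0,0,0.1,0.9,0,0,0,0,0,0,0,0,0,0,0,0]'; python3 -c "
from h import *
c=bot.capture('scene');cv2.imwrite('pics/a.png',cv2.resize(c['img'][140:320,130:370,::-1],(720,540)))"
```

```text
time_s: 4.88
ee_pos: [432.7, -23.7, 227.1]
tcp_rot: [0.005, 0.999, -0.051, 0.018]
ft_force: [0.0, -0.0, 1.1]
opening: 0.2
```

View pics/a.png

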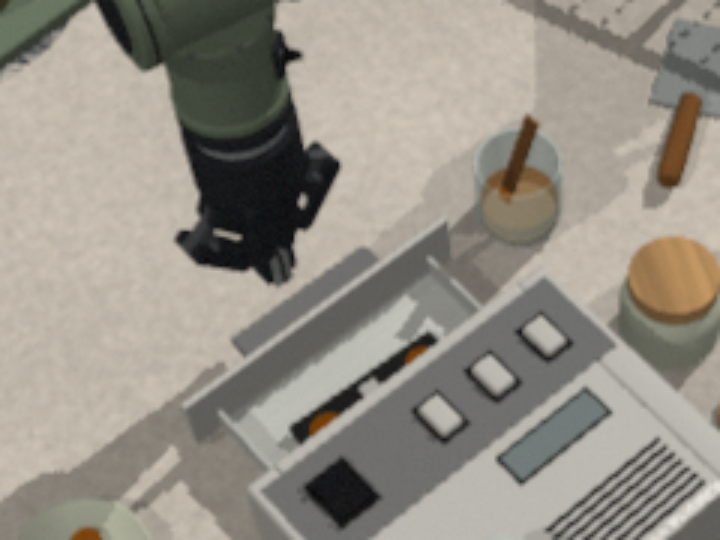

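The fingertips are just in front of the middle of the lip, clear of the jar. I'll lower a little and then push.

```bash
python3 -m crank '[-0.1,0,0.35,0,0,0,0,0,0,0,0.3,0,0,0,0,0.3,0,0,0,0,0.3,0,0,0,0]'; python3 -m crank '[0.35,0,0,0,0,0.35,0,0,0,0,0.35,0,0,0,0,0.3,0,0,0,0,0.3,0,0,0,0]'
```

```text
time_s: 5.55
ee_pos: [466.3, -26.9, 215.5]
tcp_rot: [0.006, 0.999, -0.05, 0.018]
ft_force: [-3.2, -0.4, -1.4]
opening: 0.7
time_s: 6.18
ee_pos: [534.6, -33.7, 216.0]
tcp_rot: [0.005, 0.999, -0.05, 0.012]
ft_force: [-23.1, 0.8, 13.6]
opening: 0.1
```

```bash
python3 -m crank '[0.1,0,0,0,0,0.1,0,0,0,0,0.05,0,0,0,0]';python3 -m crank '[-0.5,0,0,0,0,-0.5,0,0,0,0,-0.5,0,0,0,0]'; python3 -c "
from h import *
c=bot.capture('scene');cv2.imwrite('pics/b.png',cv2.resize(c['img'][140:320,130:370,::-1],(720,540)))
for n in('scene','top'):
  c=bot.capture(n);print([(np.round(r['position'],1),r['conf']) for r in bot.place_of(c,'tray_lip')])"
```

```text
time_s: 6.55
ee_pos: [539.2, -33.8, 215.0]
tcp_rot: [0.004, 0.999, -0.049, -0.003]
ft_force: [-8.1, -0.3, 5.3]
opening: 0.1
time_s: 6.92
ee_pos: [484.5, -28.8, 218.9]
tcp_rot: [0.005, 0.999, -0.049, 0.006]
ft_force: [-0.0, 0.3, -0.3]
opening: -0.0
[(array([548.7, -37.2,  47.9]), 0.78)]
[(array([550. , -33.8,  57.4]), 0.82)]
```

View pics/b.png

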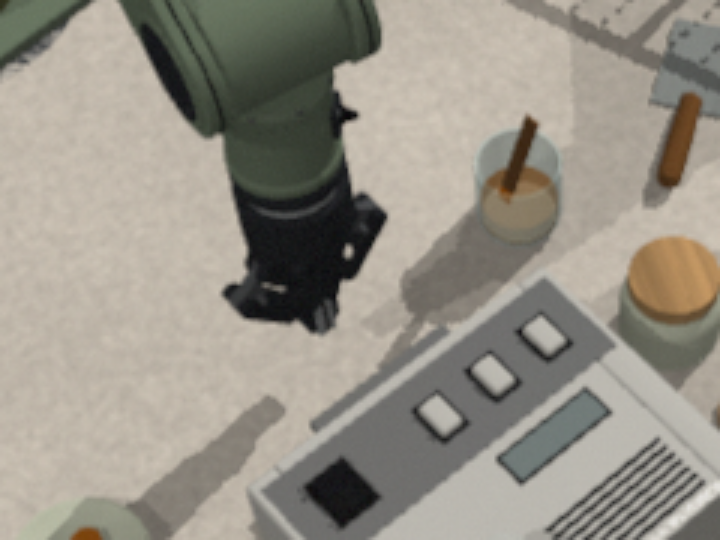

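The tray looks home: the networks put the lip at 549/550, and 549 is predicted, and the push ended on a stop at 23 N. Now I'll go up and over to the rocker.

```bash
python3 -m crank '[0,0,-0.9,0,0,0,0,-0.9,0,0,0,0,-0.7,0,0,0.8,0.55,0,0,0,0.8,0.55,0,0,0]'; python3 -m crank '[0.8,0.55,0,0,0,0.8,0.55,0,0,0,0,0,0,0,0]'
cat > tip.py <<'E'
from h import *
from scipy.spatial.transform import Rotation as R
s=bot.observe();q=s["tcp_rot"];r=R.from_quat([q[1],q[2],q[3],q[0]]);M=r.as_matrix();t=s["ee_pos"]+173*M[:,2]
print("tip",np.round(t,1),"yaw",np.arctan2(M[1,0],M[0,0]).round(3),"z",M[:,2].round(3),"F",s["ft_force"].round(1))
p=[681.3,-48.6,-.103];y0=90
for n,T in dict(rock=W(p,-69,y0-175,110),key=W(p,-58,y0-46,110)).items():print(n,"units",((np.array(T)-t)@M/40).round(2))
E
python3 tip.py
```

```text
time_s: 7.8
ee_pos: [549.3, -78.3, 326.0]
tcp_rot: [0.006, 0.999, -0.048, 0.01]
ft_force: [0.7, -0.2, -0.4]
opening: 0.0
time_s: 8.18
ee_pos: [615.6, -132.4, 330.0]
tcp_rot: [0.007, 0.999, -0.049, 0.014]
ft_force: [0.1, 0.2, -0.1]
opening: 0.2
tip [ 620.4 -134.9  157. ] yaw -0.097 z [ 0.028 -0.015 -1.   ] F [ 0.1  0.2 -0.1]
rock units [-0.47 -0.2   1.16]
key units [-0.17 -3.42  1.13]
```

```bash
python3 -m crank '[-0.45,-0.2,0.3,0,0,0,0,0.3,0,0,0,0,0.3,0,0,0,0,0,0,0]'; python3 tip.py; python3 -c "
from h import *
a=[]
for n,(x,y) in dict(scene=(170,210),top=(300,180)).items():
  c=bot.capture(n);a.append(cv2.resize(c['img'][y:y+130,x:x+125,::-1],(375,390)))
  print([(np.round(r['position'],1),r['conf']) for r in bot.place_of(c,'tray_lip')])
cv2.imwrite('pics/c.png',np.hstack(a))"
```

```text
time_s: 8.68
ee_pos: [600.7, -122.7, 291.8]
tcp_rot: [0.007, 0.999, -0.048, 0.015]
ft_force: [0.4, -0.1, 0.5]
opening: 0.0
tip [ 605.9 -125.2  118.9] yaw -0.097 z [ 0.03  -0.014 -0.999] F [ 0.4 -0.1  0.5]
rock units [-0.05  0.02  0.22]
key units [ 0.24 -3.2   0.19]
[(array([551.9, -34.2,  51.5]), 0.43)]
[(array([549.4, -33.8,  54.8]), 0.76), (array([761.3, 140.3,  -2.6]), 0.54)]
```

View pics/c.png

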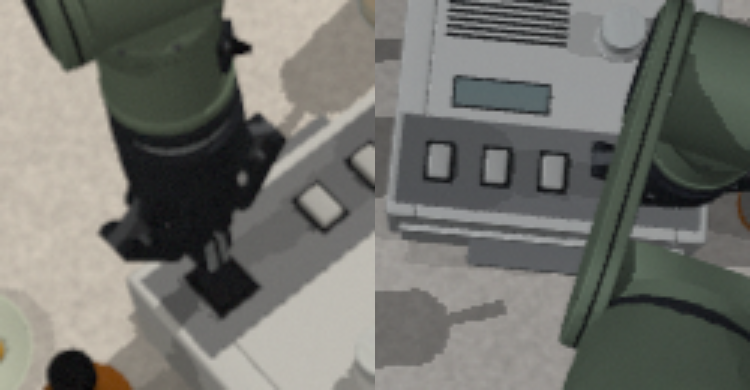

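The tips are over the rocker's near half, and the tray front is flush with the lamp. Pressing down.

```bash
python3 -m crank '[-0.05,0,0.25,0,0,0,0,0.2,0,0,0,0,0.15,0,0]'; python3 tip.py;  python3 -m crank '[0,0,0.15,0,0,0,0,0.15,0,0,0,0,0.1,0,0]'; python3 tip.py
```

```text
time_s: 9.25
ee_pos: [600.5, -123.5, 271.9]
tcp_rot: [0.007, 0.999, -0.048, 0.017]
ft_force: [-14.6, 5.0, 35.0]
opening: 0.0
tip [ 606.4 -126.4   99.1] yaw -0.097 z [ 0.034 -0.017 -0.999] F [-14.6   5.   35. ]
rock units [-0.05  0.   -0.28]
key units [ 0.24 -3.22 -0.31]
time_s: 9.62
ee_pos: [601.1, -123.4, 272.3]
tcp_rot: [0.008, 0.999, -0.048, 0.016]
ft_force: [-8.5, 2.0, 15.4]
opening: 0.5
tip [ 606.3 -126.4   99.4] yaw -0.095 z [ 0.03  -0.017 -0.999] F [-8.5  2.  15.4]
rock units [-0.05  0.   -0.27]
key units [ 0.25 -3.22 -0.3 ]
```

```bash
python3 -m crank '[0,0,-0.5,0,0,0,0,-0.4,0,0,0.05,-0.8,0,0,0,0.05,-0.8,0,0,0,0.05,-0.8,0,0,0]';python3 -m crank '[0.05,-0.8,0,0,0,0,0,0,0,0]'; python3 tip.py; python3 -c "
from h import *
a=[]
for n,(x,y) in dict(scene=(200,220),top=(300,180)).items():
  c=bot.capture(n);a.append(cv2.resize(c['img'][y:y+130,x:x+125,::-1],(375,390)))
cv2.imwrite('pics/d.png',np.hstack(a))"
```

```text
time_s: 10.25
ee_pos: [615.9, -28.3, 308.7]
tcp_rot: [0.008, 0.999, -0.05, 0.017]
ft_force: [0.5, 0.1, -0.1]
opening: -0.1
time_s: 10.5
ee_pos: [621.3, 6.3, 307.3]
tcp_rot: [0.008, 0.999, -0.049, 0.017]
ft_force: [0.7, -0.4, -0.8]
opening: 0.4
tip [627.1   3.2 134.4] yaw -0.098 z [ 0.033 -0.018 -0.999] F [ 0.7 -0.4 -0.8]
rock units [-0.28  3.26  0.65]
key units [0.01 0.04 0.61]
```

View pics/d.png

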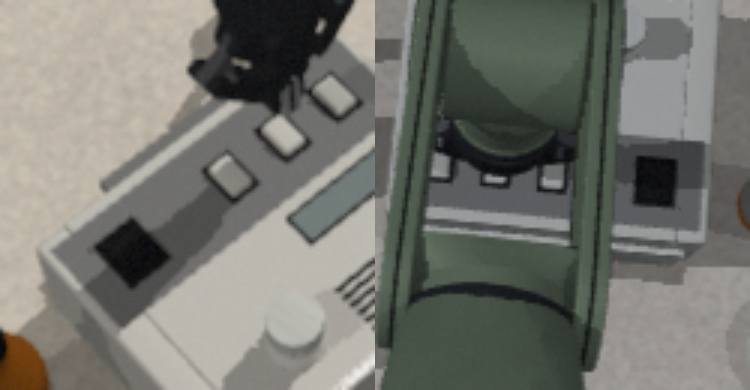

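The tips are over the middle key. The rocker at (243,303) is too dark to judge here, so I'll compare it contrast-stretched with the first picture.

```bash
python3 -c "
from h import *
a=[]
for n in('scene','top'):
  b=cv2.imread(f'pics/{n}1.png')[:,:,::-1];c=bot.capture(n)['img'];x,y=(243,304) if n=='scene' else (393,240)
  for d in(b,c):
    e=d[y-18:y+19,x-18:x+19].astype(float);a.append(cv2.resize(np.clip(e*4,0,255).astype(np.uint8),(300,290),interpolation=cv2.INTER_CUBIC))
cv2.imwrite('pics/e.png',np.vstack([np.hstack(a[:2]),np.hstack(a[2:])]))"
```

```text
(no output)
```

View pics/e.png

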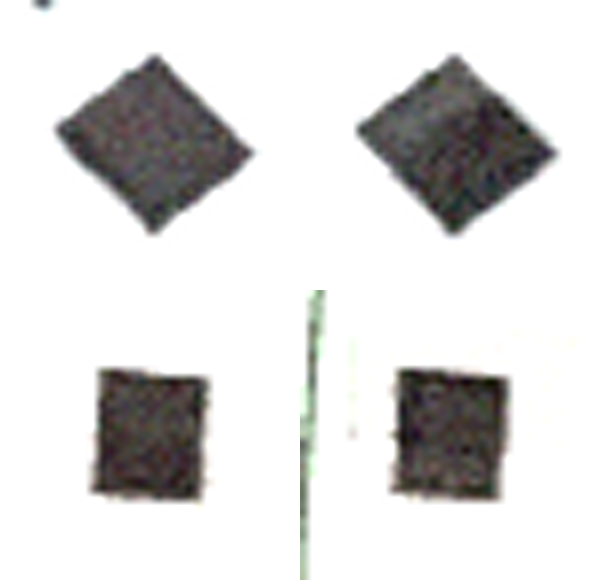

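In the scene view the near half has gone from matching the far half to brighter than it, consistent with tipping over. The tip also stopped at 99 mm under 35 N, which is the height given for on. Pressing the middle key next.

```bash
python3 -m crank '[0,0.05,0.3,0,0,0,0,0.3,0,0,0,0,0.1,0,0]'; python3 tip.py;  python3 -m crank '[0,0,0.15,0,0,0,0,0.15,0,0,0,0,0.12,0,0]'; python3 tip.py
```

```text
time_s: 11.08
ee_pos: [621.6, -1.8, 277.4]
tcp_rot: [0.009, 0.998, -0.053, 0.017]
ft_force: [0.8, 0.9, 1.1]
opening: 0.0
tip [627.3  -5.1 104.6] yaw -0.105 z [ 0.033 -0.019 -0.999] F [0.8 0.9 1.1]
rock units [-0.26  3.07 -0.1 ]
key units [ 0.01 -0.16 -0.14]
time_s: 11.45
ee_pos: [622.8, -2.0, 271.2]
tcp_rot: [0.009, 0.998, -0.052, 0.016]
ft_force: [-11.9, 1.3, 23.3]
opening: -0.4
tip [628.2  -5.3  98.3] yaw -0.105 z [ 0.031 -0.019 -0.999] F [-11.9   1.3  23.3]
rock units [-0.28  3.07 -0.25]
key units [-0.01 -0.16 -0.3 ]
```

The key bottomed out at 98.3 mm with 23 N. I'll hold briefly, release, lift clear and check.

```bash
python3 -m crank '[0,0,0.1,0,0]'; python3 tip.py; python3 -m crank '[0,0,-0.5,0,0,0,0,-0.9,0,0,0,0,-0.9,0,0,-0.9,0,-0.9,0,0,-0.9,0,-0.5,0,0]'; python3 -m crank '[-0.9,0,0,0,0,-0.9,0,0,0,0,-0.9,0,0,0,0,-0.9,0,0,0,0,0,0,0,0,0]'; python3 -c "
from h import *
a=[]
for n,(x,y) in dict(scene=(190,210),top=(290,180)).items():
  c=bot.capture(n);a.append(cv2.resize(c['img'][y:y+140,x:x+130,::-1],(390,420)))
  for l in('tray_lip','mould','pigment_pot','rocker_near_half','key_middle_top'):print(n,l,[(np.round(r['position'],1),r['conf']) for r in bot.place_of(c,l)])
  if n=='scene':
    b=cv2.imread('pics/scene1.png')
    for x in (b,c['img'][:,:,::-1]):a.append(cv2.resize(np.clip(x[286:323,225:262].astype(float)*4,0,255).astype(np.uint8),(180,210)))
cv2.imwrite('pics/f.png',np.hstack([a[0],np.vstack(a[1:3])]));cv2.imwrite('pics/g.png',a[3])"
```

```text
time_s: 11.58
ee_pos: [622.9, -1.9, 271.3]
tcp_rot: [0.009, 0.998, -0.052, 0.016]
ft_force: [-9.0, 0.9, 16.6]
opening: 0.2
tip [628.2  -5.3  98.4] yaw -0.104 z [ 0.031 -0.02  -0.999] F [-9.   0.9 16.6]
rock units [-0.28  3.07 -0.25]
key units [-0.01 -0.16 -0.29]
time_s: 12.2
ee_pos: [546.5, 8.4, 419.8]
tcp_rot: [0.009, 0.998, -0.052, 0.016]
ft_force: [-1.1, -0.9, -0.1]
opening: 0.3
time_s: 12.82
ee_pos: [397.8, 24.2, 416.8]
tcp_rot: [0.01, 0.998, -0.052, 0.02]
ft_force: [0.1, -0.4, -0.7]
opening: -0.3
scene tray_lip [(array([549.6, -36.2,  52.2]), 0.59)]
scene mould []
scene pigment_pot [(array([ 736.7, -102.6,   97.9]), 0.61)]
scene rocker_near_half [(array([ 605. , -125.7,   96.6]), 0.56)]
scene key_middle_top [(array([626.6,   1.6, 100.7]), 0.6)]
top tray_lip [(array([550.4, -33.5,  57.3]), 0.77), (array([ 601.9, -124.8,  101.1]), 0.4)]
top mould []
top pigment_pot [(array([ 733.3, -103.6,   93.9]), 0.55), (array([504.8, 155.8,  -3.2]), 0.55)]
top rocker_near_half [(array([ 601. , -124.6,   98.5]), 0.44)]
top key_middle_top [(array([628. ,   1.3, 102.4]), 0.57)]
```

View pics/f.png

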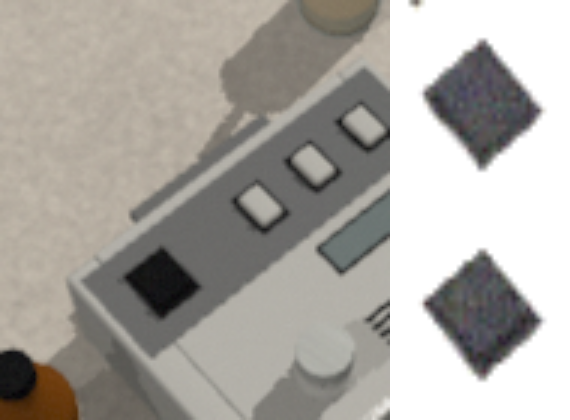

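View pics/g.png

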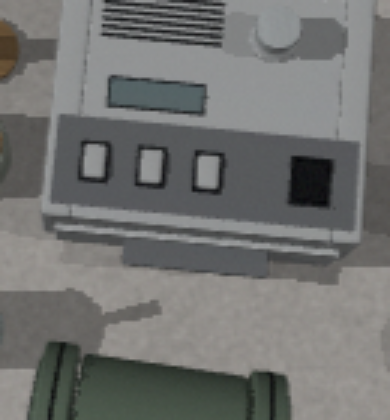

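The tray is flush, the keys are up, and the rocker now shows a dark raised far edge, with its near-half estimate down from 102–103 to about 97–98 mm. Handing in.

```bash
python3 -c "
from workcell import bot
print(bot.hand_in(),bot.observe()['time_s'])"
```

```text
the job is handed in; nothing more can be done
the job is handed in; nothing more can be done
```

I pushed the tray home, then switched the rocker on, then pressed and released the middle timer key, and handed the job in at about 13 s. No verdict was reported.

- **Tray:** it stopped against the lamp at 23 N. The lip was found at x 549.6 and 550.4 mm, against 549 mm predicted for fully home.
- **Rocker:** the near half was pressed to 99 mm with 35 N. In the last images its point read 96.6 and 98.5 mm, down from 102 and 103 mm. The image also shows the far edge raised.
- **Timer key:** the middle key bottomed out at 98.3 mm with 23 N. I pressed it about 6 mm off its centre. All three keys look up again.
- **Surroundings:** the pigment pot is where it was, within measurement error. The arm is clear and reads about zero force.
- **Not confirmed:** the mould cannot be seen inside the closed lamp, so that it lies flat there is inferred from the smooth push. I did not re-measure the other bystanders; the arm's path kept clear of them.

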